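Check off the archive boxes by their lid studs

ROBOT

A 6-joint arm with a two-finger parallel gripper is mounted at the origin on the work surface. World frame = base frame: x ahead of the robot, y to its left, z up, the work surface at z = 0. Lengths are in mm, angles in rad, forces in N, time in s.
With the tool pointing down it reaches from about 350 to 975 mm from the base axis. Payload 4.9 kg.
Tool frame: the origin (TCP) lies between the finger pads; the fingertips stand 17 mm ahead of it and the grasp point (between the pads) lies 2 mm behind it; z points along the fingers, y is the line along which they close (so a half turn about z gives the same grasp; the last joint's range is limited). The gripper opens to 85 mm and grips with 20 to 120 N. Pads are 22 mm wide; open, the fingers measure 114 mm over their backs; the gripper's body (76 mm by 85 mm) begins 54 mm behind the grasp point. The pads swing forward as they close: fully open they stand 13 mm farther back than shut.
Start: joints at [-1.246, 0.053, 1.613, -0, 1.476, -0.119], TCP at [268.351, -564.437, 248.304] pointing down, gripper open.
Joint ranges: [-3.01, 3.01], [-1.01, 2.22], [0.06, 2.58], [-1.02, 4.17], [0.09, 2.62], [-3.14, 3.14]. Speed limits (rad/s): [2.57, 2.57, 3.14, 3.14, 3.14, 3.14].

INTERFACE

Orientations are given as a rotation vector (axis times angle).
In Python, from workcell import readout, grab_frame, r gives the robot as it stands.
- The arm moves only by the shell command python3 -m jog 'ROWS' [FORCE]. ROWS is JSON, one flat list of numbers, 7 for each row, row after row: the shift along the tool's x, y, z in m, then the turn, a rotation vector about the tool's x, y, z in rad, then the finger opening in m, from 0 to 0.0854. In form: [tx, ty, tz, ax, ay, az, fingers, tx, ty, tz, ax, ay, az, fingers, ...]. A call has 1 to 12 rows; each row is the pose to reach, as a shift and turn from the pose commanded when the call began, along the tool's axes at that moment; what a row does not reach only later rows make up. A row lasts 1/8 s, in which the tool goes at most 62.5 mm and 10.7 degrees, less where a joint would pass 70% of its speed; a pose out of reach is approached as far as the arm can. A call with a gripper value outside its range is refused whole. The fingers move at their own pace and stop on an object; FORCE is the grip in N (left out, the last holds). Time passes only in rows, so rows that repeat a pose let the fingers close. It gives the time, the measured TCP pose, the force, the opening and the grip force at its end, in the units of the state.
- readout.read_state(): the state, without advancing time (a new reading comes with each control period).
- grab_frame(name): name is "scene" or "top" or "wrist"; returns a dict with "pixels" (420x560x3 uint8, red, green, blue), "K" (3x3 intrinsics, pixels), "rvec" (rotation vector, rad) and "tvec" (3), from world to camera coordinates, as OpenCV has them. Camera axes: x right, y down, z forward; pixel columns grow to the right and rows downward; lengths in mm; the calibration is good to about 2 mm. A picture is of the moment at which its call begins. There is no depth.
- r.hand_in(): hands the job in; it is judged then, once.
The state is a dict: "t": time; "joint_pos": joint angles; "qd": joint speeds; "effort": joint torques, N m; "tool_pos": TCP position; "ee_rot": TCP orientation; "force": force on the tool from outside, world axes, zero at the start; "wrist_torque": the same for the moment, N m; "finger_gap": finger opening in mm; "gripper_force": force on a finger pad.
Only numpy, scipy, OpenCV 4.12 (cv2) and the standard library are available. Lean on these libraries where they do the work, as an engineer would, in place of code of your own. Each camera call takes 0.05 s, during which the arm holds its last target. There are 200 camera calls.

TASK

Mark the checked archive boxes as done by pressing down the black stud on each lid with a light touch of the fingertips, so that it stays about half way down or lower: first the tall box, then the long box, then the flat box. Do not press the round box's stud, which is not checked yet, and do not lift or shove any box, nor disturb the stamp, cup and loupe.

Things in the scene. Friction and masses are not known exactly. Their poses are not given: they have to be found in the camera images.
- tall_box: the tall box: brown cardboard, square in plan, 84 x 84 mm and 140 mm high (lid top). Loose on the table, upright, 0.5 to 0.9 kg, origin at the centre of its underside, z up.
- tall_stud_top (a point): centre of the top face of the stud in the middle of the tall box's lid: a black round button 34 mm across, 26 mm above the lid when up, in a flat grey collar. It slides 20 mm straight down (3.7 N starts it, rising evenly to 7.2 N at the bottom) and stays where it is left, with no spring-back. The bottom stop is hard, so stop short of it: over 25 N is rough. This point moves with it.
- tall_stud (a joint): joint of the stud on the tall box: 0 m = fully up, 0.020 m = fully down, grows as it is pressed; starts between 0 and 0.001. It counts as down beyond 0.005.
- long_box: the long box: brown cardboard, 64 mm along its x, 150 mm along its y, 75 mm high (lid top). Loose on the table, upright, 0.5 to 0.9 kg, origin at the centre of its underside, z up.
- long_stud_top (a point): centre of the top face of the stud in the middle of the long box's lid: a black round button 34 mm across, 26 mm above the lid when up, in a flat grey collar. It slides 20 mm straight down (3.7 N starts it, rising evenly to 7.2 N at the bottom) and stays where it is left, with no spring-back. The bottom stop is hard, so stop short of it: over 25 N is rough. This point moves with it.
- long_stud (a joint): joint of the stud on the long box: 0 m = fully up, 0.020 m = fully down, grows as it is pressed; starts between 0 and 0.001. It counts as down beyond 0.005.
- flat_box: the flat box: brown cardboard, square in plan, 120 x 120 mm and only 45 mm high (lid top). Loose on the table, upright, 0.5 to 0.9 kg, origin at the centre of its underside, z up.
- flat_stud_top (a point): centre of the top face of the stud in the middle of the flat box's lid: a black round button 34 mm across, 26 mm above the lid when up, in a flat grey collar. It slides 20 mm straight down (3.7 N starts it, rising evenly to 7.2 N at the bottom) and stays where it is left, with no spring-back. The bottom stop is hard, so stop short of it: over 25 N is rough. This point moves with it.
- flat_stud (a joint): joint of the stud on the flat box: 0 m = fully up, 0.020 m = fully down, grows as it is pressed; starts between 0 and 0.001. It counts as down beyond 0.005.
- round_box: the round box: a brown cardboard drum 100 mm across and 95 mm high (lid top), with the same kind of stud; to be left alone. Loose on the table, upright, 0.5 to 0.9 kg, origin at the centre of its underside, z up.
- round_stud_top (a point): centre of the top face of the stud in the middle of the round box's lid: a black round button 34 mm across, 26 mm above the lid when up, in a flat grey collar. It slides 20 mm straight down (3.7 N starts it, rising evenly to 7.2 N at the bottom) and stays where it is left, with no spring-back. The bottom stop is hard, so stop short of it: over 25 N is rough. This point moves with it.
- round_stud (a joint): joint of the stud on the round box: 0 m = fully up, 0.020 m = fully down, grows as it is pressed; starts between 0 and 0.001. It counts as down beyond 0.005.
- stamp: wooden hand stamp, loose, 40 mm across the foot, 73 mm high, origin at the centre of its underside; a bystander
- cup: white ceramic cup, loose, 72 mm across the rim, 95 mm high, origin at the centre of its underside; a bystander
- loupe: magnifying loupe, black rims and clear middle, loose, 48 mm across, 38 mm high, origin at the centre of its underside; a bystander
Mind the look-alikes: they are no part of the job. What is shaped like the tall_box but purple or turquoise is not meant. Leave any yellow look-alike of the flat_box alone.

How it is judged:
By the outcome, as a careful person would: the job done as asked, in the order asked, and still so for the second after the job is handed in, with the robot touching nothing.
It also fails if it takes over 58 s, if anything falls off the work surface, if the arm or the gripper's body presses on something with over 40 N, if the wrist force passes 120 N, or if a joint passes its speed limit or range.

## Working session

There is one attempt and no reset: what is moved stays moved. The work goes in short steps, Python scripts to look and compute and a shell command to move; the robot and the scene stay as the last step left them, time stands still between calls to the robot, and variables do not carry over. Pictures are saved under pics/ and viewed, at most 10 in all, crops included, and the job is handed in when it is done.

```bash
ls; mkdir -p pics
python3 - <<'E'
from workcell import readout, grab_frame
import cv2, numpy as np, pickle
fr={}
for n in("scene","top"):
    f=grab_frame(n); fr[n]=f
    cv2.imwrite(f"pics/{n}0.png",f["pixels"][:,:,::-1])
    print(n,f["K"],f["rvec"],f["tvec"])
pickle.dump(fr,open("fr.pkl","wb"))
print(readout.read_state())
E
```

```text
pics
scene [[412.58007795   0.         283.32718946]
 [  0.         412.58007795 209.41121957]
 [  0.           0.           1.        ]] [ 1.04311743  2.38593726 -1.09317289] [ 322.73840114 -192.33772116 1379.33500656]
top [[517.58634613   0.         278.83174761]
 [  0.         517.58634613 214.2089488 ]
 [  0.           0.           1.        ]] [ 2.13337645 -2.14744237  0.13779232] [  61.01852383  563.88030641 1124.31270139]
{'t': 0.1, 'joint_pos': array([-1.24600142e+00,  5.32606405e-02,  1.61416441e+00, -3.42442700e-05,
        1.47598355e+00, -1.18977414e-01]), 'qd': array([ 7.46953786e-04,  8.49313427e-06, -4.09122204e-03,  1.38920376e-03,
       -1.00628597e-03, -6.70570356e-04]), 'effort': array([ 2.31251770e-04, -3.94902849e+01, -3.71364319e+01, -1.08902061e-04,
        3.94660601e-03, -3.56278868e-06]), 'tool_pos': array([ 268.17729643, -563.95105866,  247.20003499]), 'ee_rot': array([-3.06281389e+00, -6.90978341e-01,  3.46089839e-04]), 'force': array([-0.2191181 ,  0.07601399,  0.2362271 ]), 'wrist_torque': array([-0.05067021,  0.00011741, -0.04306643]), 'gripper_force': 0.0, 'finger_gap': 85.61190606900861}
```

View pics/scene0.png

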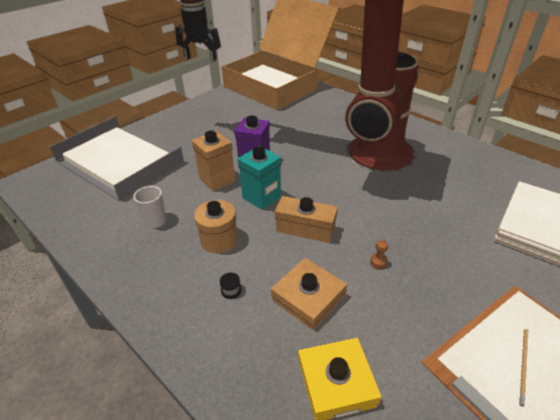

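View pics/top0.png

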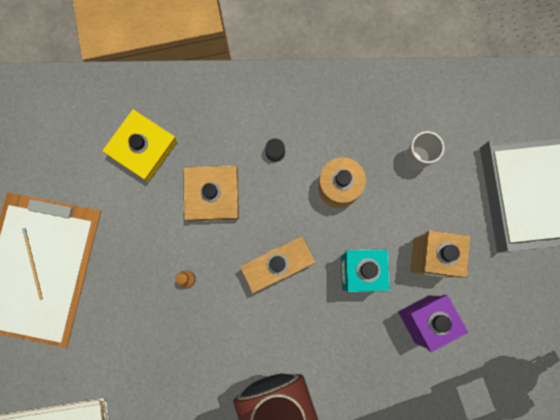

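Top view: the brown tall box's stud is at (450,253), the long box's at (277,264), the flat box's at (209,191) and the round box's at (343,179), which must not be pressed. The look-alikes are turquoise (369,270), purple (441,323) and yellow (137,142); they are the wrong colour, so the three brown boxes are the targets. I'll confirm this in one crop and measure.

```bash
cat > h.py <<'E'
import cv2, numpy as np
def blob(f,seed,r=16,thr=50):
    g=f["pixels"].max(2); m=np.zeros_like(g); cv2.circle(m,seed,r,255,-1)
    m=((g<thr)&(m>0)).astype(np.uint8)
    n,l,s,c=cv2.connectedComponentsWithStats(m)
    i=1+np.argmax(s[1:,4]); return c[i],s[i]
def ray(f,px,z):
    R=cv2.Rodrigues(f["rvec"])[0]; C=-R.T@f["tvec"]
    d=R.T@np.linalg.inv(f["K"])@np.array([*px,1.]); return C+d*(z-C[2])/d[2]
E
python3 - <<'E'
import pickle; from h import *
from scipy.spatial.transform import Rotation as Ro
from workcell import readout
fr=pickle.load(open("fr.pkl","rb"))
S=dict(tall=(166,(450,253),(210,138)),long=(101,(277,264),(306,206)),flat=(71,(209,191),(309,282)),round=(121,(343,179),(214,208)),
 turq=(166,(369,270),(259,154)),purp=(166,(441,323),(252,122)))
s=readout.read_state(); R=Ro.from_rotvec(s["ee_rot"]).as_matrix(); print(R.round(3))
for k,(z,a,b) in S.items():
    ca,sa=blob(fr["top"],a); cb,sb=blob(fr["scene"],b,11)
    p=ray(fr["top"],ca,z-3); q=ray(fr["scene"],cb,z-5)
    print(k,ca.round(1),sa[2:],cb.round(1),sb[2:],p.round(1),q.round(1),"tool shift",(R.T@(np.array([*p[:2],z])-s["tool_pos"])).round(1))
im=fr["top"]["pixels"][110:360,170:490,::-1]
cv2.imwrite("pics/crop.png",cv2.resize(im,None,fx=2.4,fy=2.4,interpolation=cv2.INTER_CUBIC))
E
```

```text
[[ 0.903  0.429 -0.001]
 [ 0.429 -0.903  0.002]
 [ 0.    -0.002 -1.   ]]
tall [443.4 254.4] [ 9 14 43] [210.6 136.7] [ 12  12 106] [ 463.8 -270.   163. ] [ 473.5 -275.7  161. ] tool shift [ 302.9 -181.4   81.6]Traceback (most recent call last):
  File "<stdin>", line 9, in <module>
  File "h.py", line 6, in blob
    i=1+np.argmax(s[1:,4]); return c[i],s[i]
        ~~~~~~~~~^^^^^^^^^
    return _wrapfunc(a, 'argmax', axis=axis, out=out, **kwds)
    return bound(*args, **kwds)
ValueError: attempt to get argmax of an empty sequence
```

```bash
cat > m.py <<'E'
import pickle; from h import *
from scipy.spatial.transform import Rotation as Ro
from workcell import readout
fr=pickle.load(open("fr.pkl","rb"))
S=dict(tall=(166,(450,253),(210,138)),long=(101,(277,264),(306,206)),flat=(71,(209,191),(309,282)),round=(121,(343,179),(214,208)),
 turq=(166,(369,270),(259,154)),purp=(166,(441,323),(252,122)))
s=readout.read_state(); R=Ro.from_rotvec(s["ee_rot"]).as_matrix(); print(R.round(3))
for k,(z,a,b) in S.items():
    v=fr["top"]["pixels"][a[1],a[0]].max(); w=fr["scene"]["pixels"][b[1],b[0]].max()
    ca,sa=blob(fr["top"],a,14,int(v)+15); cb,sb=blob(fr["scene"],b,9,max(int(w)+15,50))
    p=ray(fr["top"],ca,z-3); q=ray(fr["scene"],cb,z-5)
    print(k,v,w,ca.round(1),sa[2:],cb.round(1),sb[2:],p.round(1),q.round(1),"tool shift",(R.T@(np.array([*p[:2],z])-s["tool_pos"])).round(1))
im=fr["top"]["pixels"][110:360,170:490,::-1]
cv2.imwrite("pics/crop.png",cv2.resize(im,None,fx=2.4,fy=2.4,interpolation=cv2.INTER_CUBIC))
E
python3 m.py
```

```text
[[ 0.903  0.429 -0.001]
 [ 0.429 -0.903  0.002]
 [ 0.    -0.002 -1.   ]]
tall 66 31 [448.8 253.1] [ 20  17 255] [210.6 136.7] [ 12  12 106] [ 466.2 -280.7  163. ] [ 473.5 -275.7  161. ] tool shift [ 300.4 -170.6   81.6]
long 61 35 [276.9 263.9] [ 15  15 181] [306.2 204.3] [ 13  13 137] [450.   61.2  98. ] [456.4  66.   96. ] tool shift [ 432.6 -486.3  147.2]
flat 51 43 [209.3 191. ] [ 14  15 172] [309.1 281.9] [ 15  17 205] [613.6 210.9  68. ] [620.1 216.2  66. ] tool shift [ 644.6 -551.2  177.3]
round 66 35 [342.6 178.4] [ 16  16 204] [213.8 208.4] [ 14  14 151] [628.7 -79.3 118. ] [635.9 -74.2 116. ] tool shift [ 533.7 -282.7  126.8]
turq 67 27 [368.2 270. ] [ 18  17 234] [258.7 152.6] [ 12  12 128] [ 433.8 -120.5  163. ] [ 439.3 -117.   161. ] tool shift [ 340.  -329.2   81.9]
purp 61 26 [440.8 323.5] [ 20  17 259] [251.7 121.1] [ 11  11 100] [ 329.7 -258.1  163. ] [ 335.5 -253.2  161. ] tool shift [ 186.8 -249.6   81.7]
```

View pics/crop.png

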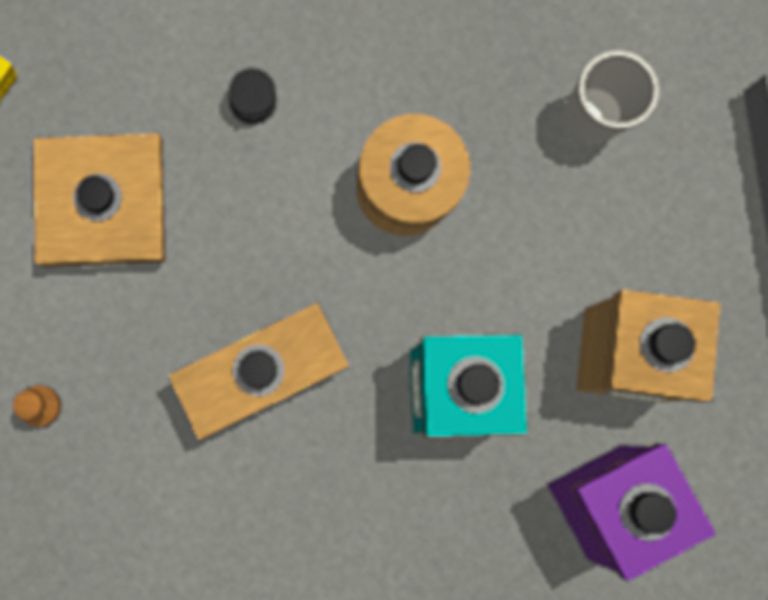

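The crop confirms it: the brown tall box's stud is at crop (670,343), the long box's at (258,370) and the flat box's at (95,195). The look-alikes are turquoise, purple and yellow. I'm closing the fingers and moving above the tall box.

```bash
python3 -m jog '[0.03,-0.017,0,0,0,0,0, 0.08,-0.045,0,0,0,0,0, 0.13,-0.074,0,0,0,0,0, 0.18,-0.102,0,0,0,0,0, 0.23,-0.131,0,0,0,0,0, 0.275,-0.156,0,0,0,0,0, 0.304,-0.173,0,0,0,0,0, 0.304,-0.173,0,0,0,0,0, 0.304,-0.173,0,0,0,0,0]' 20
python3 - <<'E'
from workcell import grab_frame
import cv2
f=grab_frame("wrist"); cv2.imwrite("pics/w1.png",f["pixels"][:,:,::-1])
from h import *
R=cv2.Rodrigues(f["rvec"])[0]; print("cam",(-R.T@f["tvec"]).round(1),f["K"][0,0])
import pickle; pickle.dump(f,open("w1.pkl","wb"))
E
```

```text
t: 1.23
tool_pos: [468.2, -277.9, 247.9]
ee_rot: [-3.064, -0.691, 0.001]
force: [-0.1, -0.2, -0.7]
finger_gap: -0.2
gripper_force: 0.0
cam [ 529.4 -250.4  375.2] 349.2246177958752
```

View pics/w1.png

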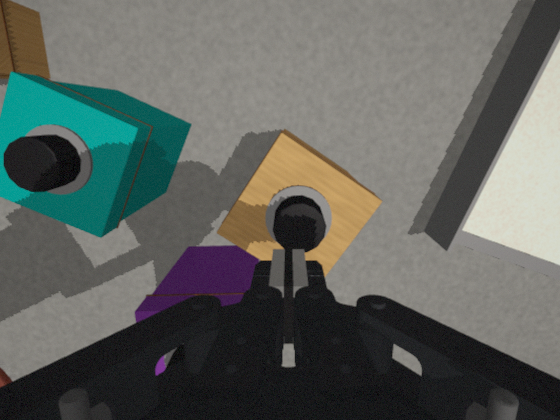

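The wrist view shows the tall box's stud at about (299,226), just ahead of the closed fingertips at (288,255). I'll work out the stud position from this view.

Run:
```python
from h import *; import pickle
f=pickle.load(open("w1.pkl","rb"))
for px in [(299,224),(299,228),(300,222)]: print(px, ray(f,px,166).round(1))
R=cv2.Rodrigues(f["rvec"])[0]
proj=lambda p: cv2.projectPoints(np.array([p],float),f["rvec"],f["tvec"],f["K"],None)[0].ravel().round(1)
print("tip",proj((468.2,-277.9,231)), "top cand",proj((468,-278,166)),proj((468,-278,140)))
g=f["pixels"].max(2); print(g[185:262:3,299], g[222,265:335:3])
a=np.linspace(0,2*np.pi,9)
```

```text
(299, 224) [ 472.1 -285.   166. ]
(299, 228) [ 469.8 -286.2  166. ]
(300, 222) [ 473.6 -285.   166. ]
tip [285.1 269.1] top cand [286.1 225.1] [286.3 213.7]
[137 146 144 148  28  18  31  52  52  53  51  30  26  32  27  26  23  28
  23  30  25  29  96  98  94  95] [112  92  92  28  20  28  20  27  28  23  22  20  23  18  29  17  17  44
  49  50 114 142 175 199]
```

The wrist, top and scene views together put the stud near (469,-283). I'll correct sideways, then go down in stages.

```bash
python3 -m jog '[-0.001,0.005,0.02,0,0,0,0, -0.001,0.005,0.045,0,0,0,0, -0.001,0.005,0.056,0,0,0,0, -0.001,0.005,0.06,0,0,0,0, -0.001,0.005,0.063,0,0,0,0, -0.001,0.005,0.066,0,0,0,0, -0.001,0.005,0.068,0,0,0,0, -0.001,0.005,0.07,0,0,0,0, -0.001,0.005,0.07,0,0,0,0]'
python3 - <<'E'
from workcell import grab_frame
import cv2
f=grab_frame("wrist"); cv2.imwrite("pics/w2.png",f["pixels"][:,:,::-1])
E
```

```text
t: 2.4
tool_pos: [470.3, -282.9, 179.1]
ee_rot: [3.063, 0.691, 0.002]
force: [0.5, -0.1, 5.1]
finger_gap: -0.1
gripper_force: 2.1
```

View pics/w2.png

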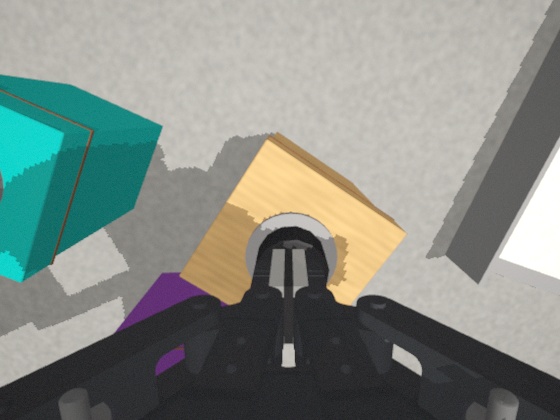

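The fingertips are centred on the stud at about (290,250), and the 5 N reading means it has started to move. I'll press on another 10 mm.

```bash
python3 -m jog '[0,0,0.002,0,0,0,0, 0,0,0.004,0,0,0,0, 0,0,0.006,0,0,0,0, 0,0,0.008,0,0,0,0, 0,0,0.0095,0,0,0,0, 0,0,0.0095,0,0,0,0, 0,0,0.0095,0,0,0,0]'
```

```text
t: 3.32
tool_pos: [470.2, -282.9, 169.1]
ee_rot: [3.064, 0.691, 0.001]
force: [0.5, -1.1, 5.2]
finger_gap: -0.0
gripper_force: 2.4
```

```bash
python3 -m jog '[0,0,-0.01,0,0,0,0, 0,0,-0.035,0,0,0,0, 0,0,-0.065,0,0,0,0, 0,0,-0.079,0,0,0,0, 0,0,-0.079,0,0,0,0]'
python3 - <<'E'
from workcell import grab_frame
import pickle; pickle.dump(grab_frame("wrist"),open("w3.pkl","wb"))
E
python3 -m jog '[0.012,-0.03,0,0,0,0,0, 0.032,-0.078,0,0,0,0,0, 0.052,-0.125,0,0,0,0,0, 0.072,-0.173,0,0,0,0,0, 0.092,-0.222,0,0,0,0,0, 0.112,-0.27,0,0,0,0,0, 0.126,-0.303,0.02,0,0,0,0, 0.132,-0.319,0.05,0,0,0,0, 0.132,-0.319,0.06,0,0,0,0, 0.132,-0.319,0.06,0,0,0,0]'
python3 - <<'E'
from workcell import grab_frame
import pickle,cv2,numpy as np
a=pickle.load(open("w3.pkl","rb")); f=grab_frame("wrist"); pickle.dump(f,open("w4.pkl","wb"))
s=grab_frame("scene")["pixels"][100:250,170:370]
c=lambda p:p[100:300,180:400]
i=np.hstack([c(a["pixels"]),c(f["pixels"])]); i=cv2.resize(i,(800,364))
s=cv2.resize(s,(314,236)); o=np.zeros((600,800,3),np.uint8); o[:364]=i; o[364:,:314]=s
t=grab_frame("top"); o[364:,320:]=cv2.resize(t["pixels"][170:320,185:490],(480,236))
cv2.imwrite("pics/m1.png",o[:,:,::-1])
E
```

```text
t: 3.95
tool_pos: [470.1, -282.7, 248.5]
ee_rot: [3.064, 0.691, 0.001]
force: [-0.1, 0.3, 0.6]
finger_gap: 0.4
gripper_force: 0.0
t: 5.25
tool_pos: [451.3, 61.6, 186.3]
ee_rot: [-3.064, -0.691, 0.005]
force: [0.7, 0.2, 0.6]
finger_gap: 0.4
gripper_force: 0.0
```

View pics/m1.png

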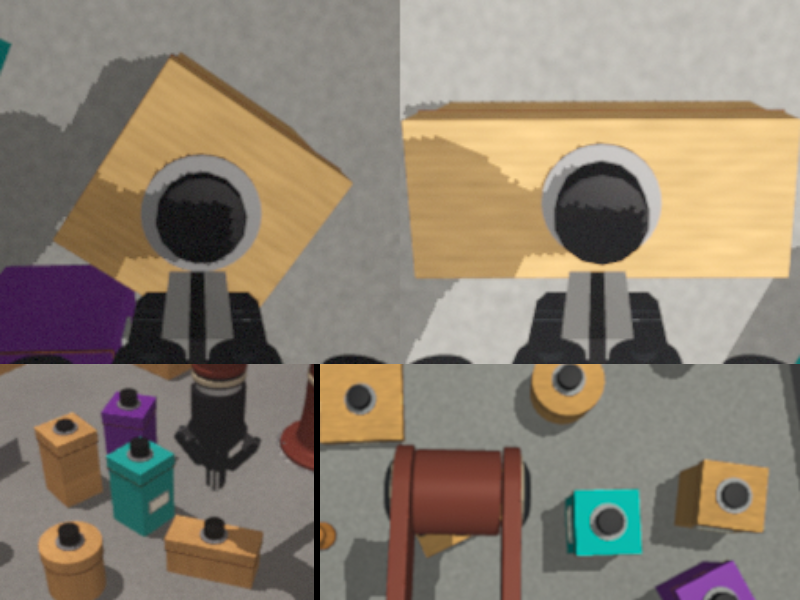

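The tall stud (65,425 in the scene tile) now stands low compared with its neighbours, so it is down. The long box's stud lies straight ahead of the fingertips at tile (601,213), which is wrist pixel (290,217).

Run:
```python
from h import *; import pickle
f=pickle.load(open("w4.pkl","rb")); print(ray(f,(290.5,216),101).round(1))
a=pickle.load(open("w3.pkl","rb")); 
px=(180+201*.55,100+218*.55); print([ (z,ray(a,px,z).round(1)) for z in (166,152,148)])
p=lambda z:cv2.projectPoints(np.array([[470.,-283,z]]),a["rvec"],a["tvec"],a["K"],None)[0].ravel().round(1)
print(px,p(166),p(152),p(140))
```

```text
[456.5  61.2 101. ]
[(166, array([ 474.1, -284. ,  166. ])), (152, array([ 470.3, -285.9,  152. ])), (148, array([ 469.2, -286.5,  148. ]))]
(290.55, 219.9) [286.3 224.9] [286.4 218.5] [286.5 213.6]
```

```bash
python3 -m jog '[0.002,0.001,0.02,0,0,0,0, 0.002,0.001,0.045,0,0,0,0, 0.002,0.001,0.058,0,0,0,0, 0.002,0.001,0.063,0,0,0,0, 0.002,0.001,0.067,0,0,0,0, 0.002,0.001,0.07,0,0,0,0, 0.002,0.001,0.072,0,0,0,0, 0.002,0.001,0.074,0,0,0,0, 0.002,0.001,0.074,0,0,0,0, 0.002,0.001,0.074,0,0,0,0]'
```

```text
t: 6.65
tool_pos: [454.8, 62.1, 114.3]
ee_rot: [3.064, 0.691, 0.002]
force: [-1.0, 0.3, 4.2]
finger_gap: -0.1
gripper_force: 2.1
```

```bash
python3 -m jog '[0,0,0.002,0,0,0,0, 0,0,0.004,0,0,0,0, 0,0,0.006,0,0,0,0, 0,0,0.008,0,0,0,0, 0,0,0.01,0,0,0,0, 0,0,0.01,0,0,0,0, 0,0,0.01,0,0,0,0]'
python3 -m jog '[0,0,-0.01,0,0,0,0, 0,0,-0.035,0,0,0,0, 0,0,-0.065,0,0,0,0, 0,0,-0.08,0,0,0,0, 0,0,-0.08,0,0,0,0]'
python3 - <<'E'
from workcell import grab_frame
import pickle; pickle.dump(grab_frame("wrist"),open("w5.pkl","wb"))
E
python3 -m jog '[0.03,-0.01,0,0,0,0,0, 0.078,-0.025,0,0,0,0,0, 0.125,-0.04,0,0,0,0,0, 0.17,-0.054,0,0,0,0,0, 0.2,-0.063,0.01,0,0,0,0, 0.21,-0.066,0.03,0,0,0,0, 0.21,-0.066,0.033,0,0,0,0, 0.21,-0.066,0.033,0,0,0,0]'
python3 - <<'E'
from workcell import grab_frame
import pickle,cv2,numpy as np
a=pickle.load(open("w5.pkl","rb")); f=grab_frame("wrist"); pickle.dump(f,open("w6.pkl","wb"))
s=grab_frame("scene")["pixels"][100:250,170:370]
c=lambda p:p[100:300,180:400]
i=np.hstack([c(a["pixels"]),c(f["pixels"])]); i=cv2.resize(i,(800,364))
s=cv2.resize(s,(314,236)); o=np.zeros((600,800,3),np.uint8); o[:364]=i; o[364:,:314]=s
t=grab_frame("top"); o[364:,320:]=cv2.resize(t["pixels"][170:320,185:490],(480,236))
cv2.imwrite("pics/m2.png",o[:,:,::-1])
E
```

```text
t: 7.52
tool_pos: [454.7, 62.1, 103.9]
ee_rot: [3.064, 0.691, 0.002]
force: [1.9, 0.6, 3.9]
finger_gap: 0.2
gripper_force: 1.8
t: 8.15
tool_pos: [454.8, 62.1, 184.7]
ee_rot: [3.064, 0.691, 0.003]
force: [0.8, -0.7, -0.2]
finger_gap: -0.0
gripper_force: 0.0
t: 9.2
tool_pos: [614.7, 211.4, 149.5]
ee_rot: [3.065, 0.691, -0.004]
force: [0.7, 0.5, -0.7]
finger_gap: -0.1
gripper_force: 0.0
```

View pics/m2.png

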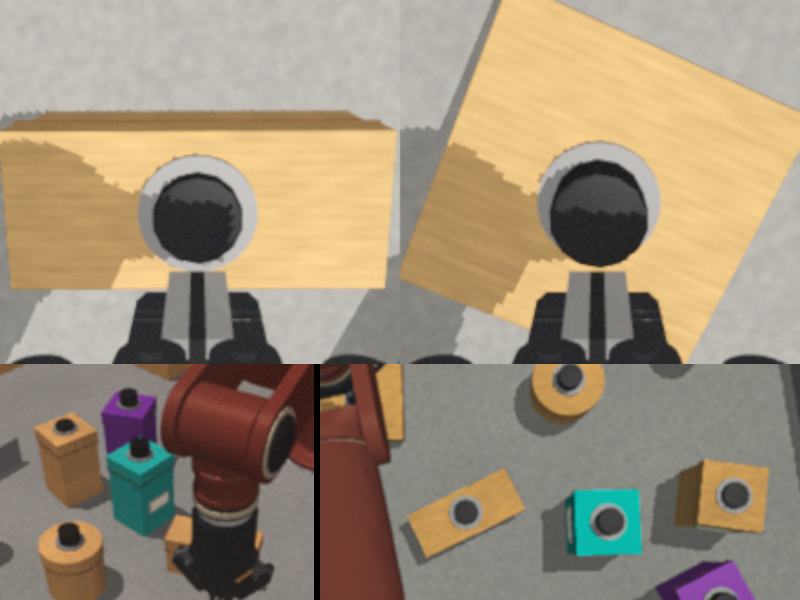

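The long stud has shrunk and sits down in its collar (tile 197,218). The flat box's stud is straight ahead at tile (599,213), wrist pixel (289.5,217).

Wrist readings at (456.5,61.2) and the press at (454.8,62.1) agree to within 2 mm, so I'll shift +2 mm in x again and press.

```bash
python3 - <<'E'
from h import *; import pickle
print(ray(pickle.load(open("w6.pkl","rb")),(289.5,217),71).round(1))
E
python3 -m jog '[0.002,0.001,0.02,0,0,0,0, 0.002,0.001,0.042,0,0,0,0, 0.002,0.001,0.053,0,0,0,0, 0.002,0.001,0.057,0,0,0,0, 0.002,0.001,0.06,0,0,0,0, 0.002,0.001,0.063,0,0,0,0, 0.002,0.001,0.065,0,0,0,0, 0.002,0.001,0.067,0,0,0,0, 0.002,0.001,0.067,0,0,0,0, 0.002,0.001,0.067,0,0,0,0]'
```

```text
[620.9 212.1  71. ]
t: 10.6
tool_pos: [618.4, 212.0, 84.5]
ee_rot: [-3.065, -0.691, -0.002]
force: [0.4, 0.8, 3.9]
finger_gap: -0.1
gripper_force: 2.1
```

```bash
python3 -m jog '[0,0,0.002,0,0,0,0, 0,0,0.004,0,0,0,0, 0,0,0.006,0,0,0,0, 0,0,0.008,0,0,0,0, 0,0,0.01,0,0,0,0, 0,0,0.01,0,0,0,0, 0,0,0.01,0,0,0,0]'
python3 -m jog '[0,0,-0.01,0,0,0,0, 0,0,-0.035,0,0,0,0, 0,0,-0.075,0,0,0,0, 0,0,-0.12,0,0,0,0, 0,-0.02,-0.15,0,0,0,0, -0.005,-0.065,-0.15,0,0,0,0, -0.012,-0.11,-0.15,0,0,0,0, -0.018,-0.16,-0.15,0,0,0,0, -0.023,-0.2,-0.15,0,0,0,0, -0.025,-0.22,-0.15,0,0,0,0, -0.025,-0.22,-0.15,0,0,0,0]'
python3 - <<'E'
from workcell import grab_frame
import cv2,numpy as np
s=grab_frame("scene")["pixels"][100:400,130:400]; t=grab_frame("top")["pixels"][100:360,90:490]
o=np.zeros((600,800,3),np.uint8); o[:444,:400]=cv2.resize(s,(400,444)); o[:260,400:]=t
cv2.imwrite("pics/m3.png",o[:444,:,::-1])
E
```

```text
t: 11.48
tool_pos: [618.4, 212.0, 74.0]
ee_rot: [-3.065, -0.691, -0.002]
force: [0.8, 0.5, 3.7]
finger_gap: 0.1
gripper_force: 2.1
t: 12.85
tool_pos: [500.3, 400.1, 223.3]
ee_rot: [3.063, 0.694, -0.001]
force: [1.1, 0.0, -0.4]
finger_gap: 0.2
gripper_force: 0.0
```

View pics/m3.png

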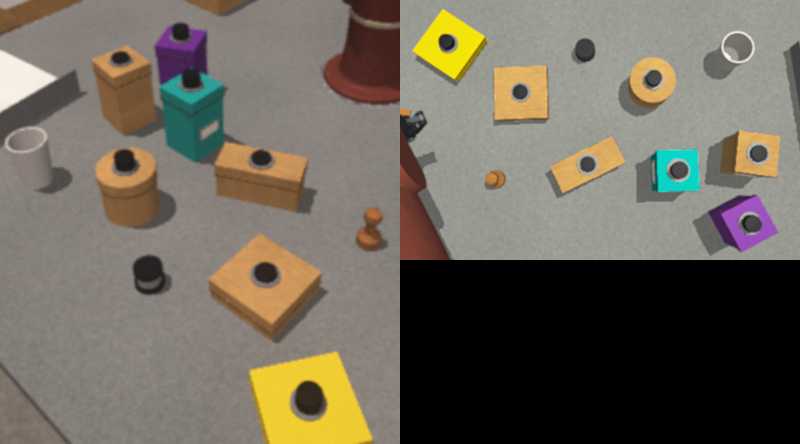

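The studs on the tall (120,58), long (261,158) and flat (265,273) boxes are all low. The round box's stud (123,160) and those on the look-alikes are still up, and nothing else has moved. The arm is clear, so I'm handing in.

```bash
python3 -c "
from workcell import r
print(r.hand_in())"
```

```text
the job is handed in; nothing more can be done
None
```

I pressed the studs on the tall, long and flat boxes down in that order, each about 13 mm of its 20 mm travel, without touching the round box, bystanders or look-alikes, and handed in the job at about 13 s.

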